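# Size a reducing ring on the taper gauge and file it

### The job

The reducing ring lying on the grey mat has no size on it. Slide it down over the taper gauge without dropping it, press it level until it stops, with a light push of about 5 newtons and never hard, and read at which engraved line its lower edge stops; then take it off and lay it flat in the storage recess with that number of dots. Leave the rings in the waiting box and everything else where they are.

Things in the scene. Friction and masses are not known exactly. Their poses are not given: they have to be found in the camera images.
- gauge: Steel taper bore gauge, upright, screwed to the bench: round foot 90 mm wide, 14 mm high; stem 31 mm in diameter up to 40 mm height; smooth taper from 31 mm diameter there to 9 mm at 95 mm (4 mm per 10 mm), blunt nose at 97.5 mm. Four dark engraved lines, counted from the top. Pushing the ring on with more than 10 N risks damage. Origin: centre of the foot's underside; z up along the axis.
- line_1 (a point): Point on the gauge's axis at the height of the top line: 80 mm above the bench, taper 15 mm in diameter. A ring pressed level with 3 to 10 N stops with its underside within 2 mm of the line of its size. Tilted or off centre it hangs up too high. It wedges softly: it sinks under 1 mm more from 1 to 10 N, then stays until pulled off with a few newtons.
- line_2 (a point): The same for the second line from the top: 70 mm above the bench, taper 19 mm in diameter.
- line_3 (a point): The same for the third line: 60 mm above the bench, taper 23 mm in diameter.
- line_4 (a point): The same for the lowest line: 50 mm above the bench, taper 27 mm in diameter.
- mat: Grey square silicone mat, 110 x 110 mm, 3 mm thick, fixed on the bench; the ring to be sized lies on it. Origin: centre of its underside.
- ring_a: Plain aluminium reducing ring, 46 mm outer diameter, 16 mm high, about 60 g, straight round bore. Four rings are alike but for the bore: between 14 and 28 mm, unmarked, not known for any name. One lies on the mat (the one to be sized), three in the waiting box. Origin: centre of the underside, z up along the bore.
- ring_b: As ring_a.
- ring_c: As ring_a.
- ring_d: As ring_a.
- tray: Storage tray, a fixed white plastic block 240 x 72 x 14 mm with four round recesses in a row, 50 mm in diameter and 6 mm deep, 58 mm apart, marked in order with one, two, three and four dark dots (5 mm, along the -y edge) for line 1, 2, 3 and 4 of the gauge. Origin: centre of its underside; x along the row towards recess 4, z up.
- recess_1 (a point): Centre of the floor of the one-dot recess, 8 mm above the bench, 6 mm below the tray's top: for rings that stop at line 1. Axes as the tray's.
- recess_2 (a point): The same for the two-dot recess (line 2).
- recess_3 (a point): The same for the three-dot recess (line 3).
- recess_4 (a point): The same for the four-dot recess (line 4).
- waiting: Waiting box: low grey plastic box 66 x 180 x 12 mm with three compartments in a row along its y, fixed, holding the other three rings on its 3 mm floor; to be left alone. Origin: centre of its underside.
- bottle: Amber reagent bottle, 56 mm in diameter, 125 mm tall, standing near the gauge; to be left alone. Origin: centre of its underside.
- lens_case: Grey round lens case, 41 mm in diameter, 48 mm tall, standing beyond the mat; to be left alone. Origin: centre of its underside.
There are look-alikes about, which are no part of the job. What is shaped like the gauge but pink is not meant.

How it is judged:
On the way:
1. the ring is pressed home at the line of its bore with 3 N or more (contact forces sum over 4 N): underside within 2.5 mm of the line, 2 mm off the axis at most, tilted under 3 degrees (((z of ring_a in the frame of gauge between 0.0575 and 0.0625 m and horizontal distance between ring_a and gauge below 0.002 m and angle between ring_a's own z axis and vertical below 0.052 rad and contact force between ring_a and gauge above 4 N) or (z of ring_b in the frame of gauge between 0.0775 and 0.0825 m and horizontal distance between ring_b and gauge below 0.002 m and angle between ring_b's own z axis and vertical below 0.052 rad and contact force between ring_b and gauge above 4 N) or (z of ring_c in the frame of gauge between 0.0475 and 0.0525 m and horizontal distance between ring_c and gauge below 0.002 m and angle between ring_c's own z axis and vertical below 0.052 rad and contact force between ring_c and gauge above 4 N) or (z of ring_d in the frame of gauge between 0.0675 and 0.0725 m and horizontal distance between ring_d and gauge below 0.002 m and angle between ring_d's own z axis and vertical below 0.052 rad and contact force between ring_d and gauge above 4 N))), for 0.2 s.
At the end, for the whole second after the job is handed in: The ring that lay on the mat lies flat on the floor of the recess with as many dots as the line at which it stopped (within 5 mm of its centre, tilted less than 3 degrees, at rest), the mat is empty, and the other three rings are within 15 mm of where they were (horizontal distance between each of ring_a, ring_b, ring_c, ring_d and mat above 0.08 m and ((horizontal distance between ring_a and recess_3 below 0.005 m and z of ring_a in the frame of tray between 0.0065 and 0.0095 m and angle between ring_a's own z axis and vertical below 0.05 rad and linear speed of ring_a below 0.01 m/s and distance of each of ring_b, ring_c, ring_d from where it was at the start of the episode below 0.015 m) or (horizontal distance between ring_b and recess_1 below 0.005 m and z of ring_b in the frame of tray between 0.0065 and 0.0095 m and angle between ring_b's own z axis and vertical below 0.05 rad and linear speed of ring_b below 0.01 m/s and distance of each of ring_a, ring_c, ring_d from where it was at the start of the episode below 0.015 m) or (horizontal distance between ring_c and recess_4 below 0.005 m and z of ring_c in the frame of tray between 0.0065 and 0.0095 m and angle between ring_c's own z axis and vertical below 0.05 rad and linear speed of ring_c below 0.01 m/s and distance of each of ring_a, ring_b, ring_d from where it was at the start of the episode below 0.015 m) or (horizontal distance between ring_d and recess_2 below 0.005 m and z of ring_d in the frame of tray between 0.0065 and 0.0095 m and angle between ring_d's own z axis and vertical below 0.05 rad and linear speed of ring_d below 0.01 m/s and distance of each of ring_a, ring_b, ring_c from where it was at the start of the episode below 0.015 m))); the robot touches nothing.
It fails at once if the ring is forced on the gauge (contact forces around the taper add up to over 35 N; a push of 10 N stays below) (contact force between any of ring_a, ring_b, ring_c, ring_d and gauge above 35 N).
It fails at once if the ring is dropped on the gauge (falls faster than 0.4 m/s on the taper) ((horizontal distance between ring_a and gauge below 0.012 m and z of ring_a in the frame of gauge below 0.098 m and linear speed of ring_a above 0.4 m/s) or (horizontal distance between ring_b and gauge below 0.012 m and z of ring_b in the frame of gauge below 0.098 m and linear speed of ring_b above 0.4 m/s) or (horizontal distance between ring_c and gauge below 0.012 m and z of ring_c in the frame of gauge below 0.098 m and linear speed of ring_c above 0.4 m/s) or (horizontal distance between ring_d and gauge below 0.012 m and z of ring_d in the frame of gauge below 0.098 m and linear speed of ring_d above 0.4 m/s)).
It fails at once if a ring from the waiting box is moved as well (two rings more than 15 mm from where they were) (distance of each of ring_b, ring_a from where it was at the start of the episode above 0.015 m or distance of each of ring_c, ring_a from where it was at the start of the episode above 0.015 m or distance of each of ring_c, ring_b from where it was at the start of the episode above 0.015 m or distance of each of ring_d, ring_a from where it was at the start of the episode above 0.015 m or distance of each of ring_d, ring_b from where it was at the start of the episode above 0.015 m or distance of each of ring_d, ring_c from where it was at the start of the episode above 0.015 m).
It fails at once if the bottle or the lens case is pushed more than 15 mm or tipped (distance of any of bottle, lens_case from where it was at the start of the episode above 0.015 m or angle between any of bottle, lens_case's own z axis and vertical above 0.2 rad).
It also fails if it takes over 69 s, if anything falls off the work surface, if the arm or the gripper's body presses on something with over 40 N, if the wrist force passes 120 N, or if a joint passes its speed limit or range.

### The arm

A 6-joint arm with a two-finger parallel gripper is mounted at the origin on the work surface. World frame = base frame: x ahead of the robot, y to its left, z up, the work surface at z = 0. Lengths are in m, angles in rad, forces in N, time in s.
With the tool pointing down it reaches from about 0.275 to 0.85 m from the base axis. Payload 5.2 kg.
Tool frame: the origin (TCP) lies at the centre of the arm's flange, where the gripper is bolted on; the fingertips stand 173 mm ahead of it and the grasp point (between the pads) lies 155 mm ahead of it; y points along the fingers, z is the direction in which the jaws open and shut, and the axes are right-handed (so a half turn about y gives the same grasp; the last joint's range is limited). The gripper opens to 85 mm and grips with 20 to 120 N. Pads are 22 mm wide; open, the fingers measure 114 mm over their backs; the gripper's body (76 mm by 85 mm) begins 54 mm behind the grasp point. The pads swing forward as they close: fully open they stand 13 mm farther back than shut.
Start: joints at [0.981, 0.259, 1.535, -0, 1.348, -0.203], TCP at [0.207, 0.509, 0.405] pointing down, gripper open.
Joint ranges: [-3.14, 3.14], [-0.91, 2.08], [0.19, 2.58], [-1.22, 4.36], [0.22, 2.71], [-3.12, 3.12]. Speed limits (rad/s): [2.57, 2.57, 3.14, 3.14, 3.14, 3.14].

### API

Orientations are given as [roll, pitch, yaw] about the fixed x, y, z axes, in that order (R = Rz(yaw) Ry(pitch) Rx(roll)).
In Python, from station import arm gives the robot as it stands. The module is installed in compiled form; this text tells all that it offers.
- The arm moves only by the tool play_rows, never from a script. Its argument "increments" is a list of rows, each an object with "dp": the shift along the tool's x, y, z in m, a list of three; "twist": the turn, a rotation vector about the tool's x, y, z in rad, a list of three; "fingers": the closure, from 0 (fully open) to 1 (shut). In form: [{"dp": [tx, ty, tz], "twist": [ax, ay, az], "fingers": fingers}, ...]. A call has 1 to 8 rows; each row shifts and turns the commanded pose from where the row before left it, along the tool's axes as they then stand; what a row does not reach is not made up. A row lasts 1/12 s, in which the tool goes at most 41.7 mm and 7.16 degrees, less where a joint would pass 70% of its speed; a pose out of reach is approached as far as the arm can. A call with a gripper value outside its range is refused whole. The fingers move at their own pace and stop on an object; "force" is the grip in N (left out, the last holds). Time passes only in rows, so rows that do not move let the fingers close. It gives the time, the measured TCP pose, the force and the opening at its end, in the units of the state.
- arm.get_obs(): the state, without advancing time (a new reading comes with each control period).
- arm.get_image(name): name is "side" or "top"; returns the picture (480x640x3 uint8, red, green, blue); there is no depth.
- arm.calibration(name): a dict with "mtx" (3x3 intrinsics, pixels), "position" and "attitude" of the camera in the world. Camera axes: x right, y up, looking along -z (the intrinsics and any distortion apply to the point x, -y, -z); pixel columns grow to the right and rows downward; lengths in m; the calibration is good to about 2 mm. A picture is of the moment at which its call begins. calibration takes no time and is no camera call.
- arm.finish_job(): hands the job in, once; it reports no verdict.
The state is a dict: "time_s": time; "joint_pos": joint angles; "joint_vel": joint speeds; "effort": joint torques, N m; "eef_pos": TCP position; "tool_rot": TCP orientation; "ft_force": force on the tool from outside, world axes, zero at the start; "torque": the same for the moment, N m; "width": finger opening in m.
Only numpy, scipy, OpenCV 4.12 (cv2) and the standard library are available. Lean on these libraries where they do the work, as an engineer would, in place of code of your own. Each camera call takes 0.05 s, during which the arm holds its last target.

## Working session

There is one attempt and no reset: what is moved stays moved. The work goes in short steps, Python scripts to look and compute and a tool call to move; the robot and the scene stay as the last step left them, time stands still between calls to the robot, and variables do not carry over. Pictures are saved under pics/ and viewed, and the job is handed in when it is done.

Besides the shell and the picture viewer there is one more tool, called as name(argument=value, ...) on one line, values as JSON. play_rows: Moves the arm, as the interface text tells. Its arguments: {"type":"object","properties":{"increments":{"type":"array","items":{"type":"object","properties":{"dp":{"type":"array","items":{"type":"number"}},"twist":{"type":"array","items":{"type":"number"}},"fingers":{"type":"number"}}}},"force":{"type":"number"}},"required":["increments"]}

```bash
mkdir -p pics
python3 - <<'E'
from station import arm
import cv2
o=arm.get_obs()
for k,v in o.items(): print(k,v)
for n in ("side","top"):
    im=arm.get_image(n); cv2.imwrite(f"pics/{n}0.png",im[:,:,::-1]); print(n,arm.calibration(n))
E
```

```text
time_s 0.0
joint_pos [ 9.81184869e-01  2.59343540e-01  1.53612412e+00  3.00370397e-05
  1.34800788e+00 -2.02800562e-01]
joint_vel [ 1.52109674e-03 -5.03839309e-04 -9.41841914e-05 -3.34019017e-04
  7.93741400e-04  1.18658657e-03]
effort [-1.55781065e-03 -4.46034050e+01 -2.90568727e+01 -3.86057036e-04
  1.19003860e-02  2.42927615e-05]
eef_pos [0.20732366 0.50918048 0.40385764]
tool_rot [-1.57263473e+00  4.07919502e-04 -3.86817934e-01]
ft_force [-0.42161277  0.49447256  0.34178152]
torque [ 0.03115519 -0.00029093 -0.03386104]
width 0.08518834228808186
side {'mtx': array([[565.01545459,   0.        , 312.34594886],
       [  0.        , 565.01545459, 231.62720693],
       [  0.        ,   0.        ,   1.        ]]), 'position': array([ 0.54942944, -0.71619395,  0.7534371 ]), 'attitude': array([ 0.83181132, -0.01929035,  0.0095984 ])}
top {'mtx': array([[452.18973464,   0.        , 323.63349284],
       [  0.        , 452.18973464, 246.41987761],
       [  0.        ,   0.        ,   1.        ]]), 'position': array([0.45881619, 0.03512293, 1.12257318]), 'attitude': array([ 0.10827743, -0.01238944, -1.59549822])}
```

View pics/side0.png

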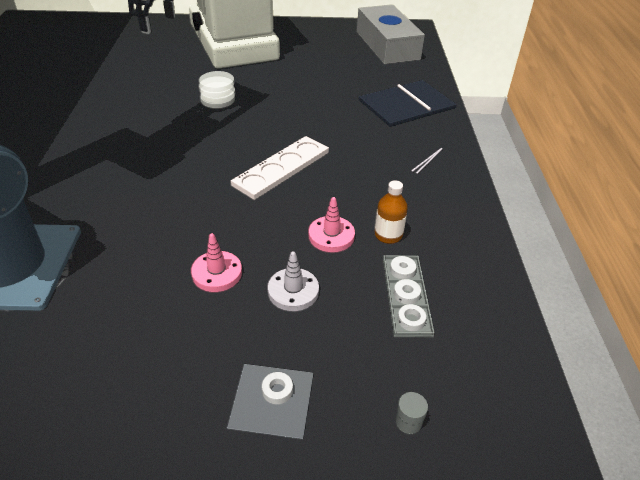

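View pics/top0.png

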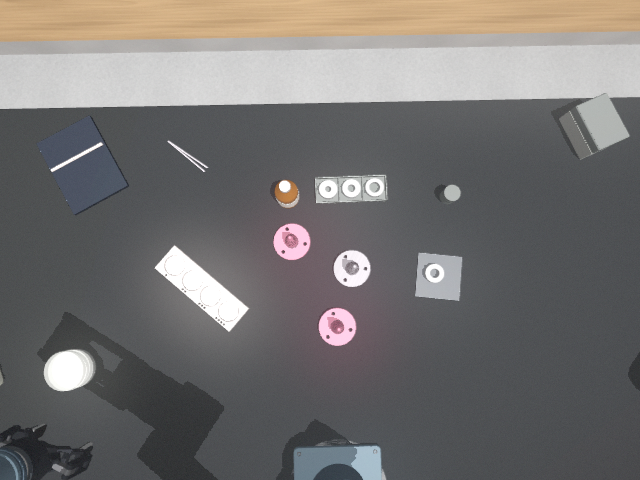

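```bash
cat > h.py <<'E'
import numpy as np, cv2
from scipy.spatial.transform import Rotation as R
from station import arm
def cam(n):
    c=arm.calibration(n); return c['mtx'],np.array(c['position']),R.from_euler('xyz',c['attitude']).as_matrix()
def ray(n,u,v):
    K,p,M=cam(n); d=np.array([(u-K[0,2])/K[0,0],-(v-K[1,2])/K[1,1],-1.]); return p,M@d
def onz(n,u,v,z):
    p,d=ray(n,u,v); return p+d*(z-p[2])/d[2]
def proj(n,X):
    K,p,M=cam(n); q=M.T@(np.asarray(X)-p); return np.array([K[0,2]+K[0,0]*q[0]/-q[2],K[1,2]-K[1,1]*q[1]/-q[2]])
def tri(u1,u2):
    (p,d),(q,e)=ray('side',*u1),ray('top',*u2)
    s=np.linalg.lstsq(np.c_[d,-e],q-p,rcond=None)[0]; a=p+s[0]*d;b=q+s[1]*e
    return (a+b)/2,np.linalg.norm(a-b)
def fit(P):  # circle fit in the plane
    A=np.c_[2*P[:,:2],np.ones(len(P))]; s=np.linalg.lstsq(A,(P[:,:2]**2).sum(1),rcond=None)[0]
    return s[:2],np.sqrt(s[2]+s[0]**2+s[1]**2)
def save(name,im,box,k):
    x0,y0,x1,y1=box; cv2.imwrite('pics/'+name,cv2.resize(im[y0:y1,x0:x1,::-1],None,fx=k,fy=k,interpolation=cv2.INTER_CUBIC))
E
python3 - <<'E'
from h import *
print(proj('top',[0,0,0]),proj('side',[0,0,0]),proj('top',[.207,.509,.25]))
s=cv2.imread('pics/side0.png')[:,:,::-1];t=cv2.imread('pics/top0.png')[:,:,::-1]
save('t_g.png',t,(320,235,470,310),5); save('s_g.png',s,(225,235,335,445),2.8)
save('t_tr.png',t,(145,235,255,340),5); save('s_tr.png',s,(225,130,335,200),7)
save('s_g2.png',s,(260,240,330,315),8)
E
```

```text
[337.42085784 490.73203358] [  7.87651899 266.15025945] [ 64.05039033 439.3964223 ]
```

View pics/t_g.png

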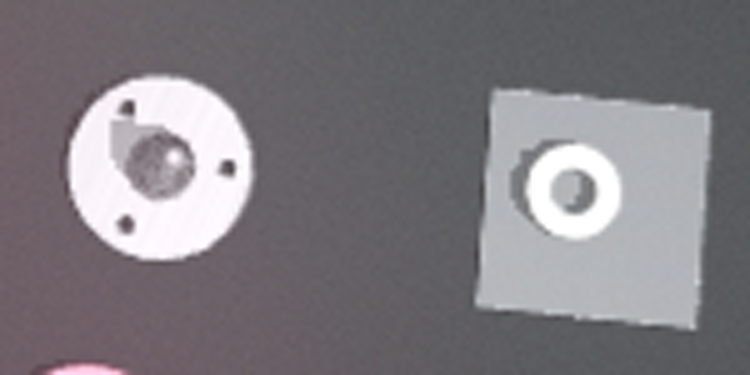

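View pics/s_g2.png

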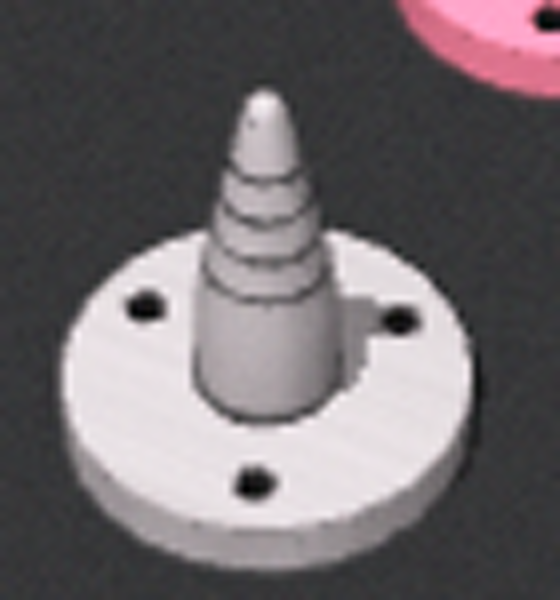

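View pics/t_tr.png

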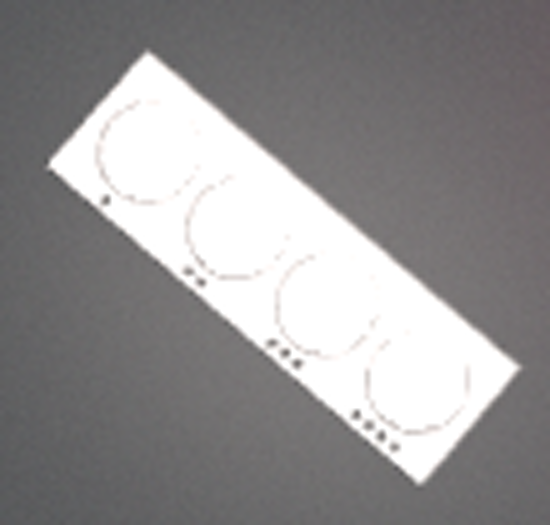

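View pics/s_tr.png

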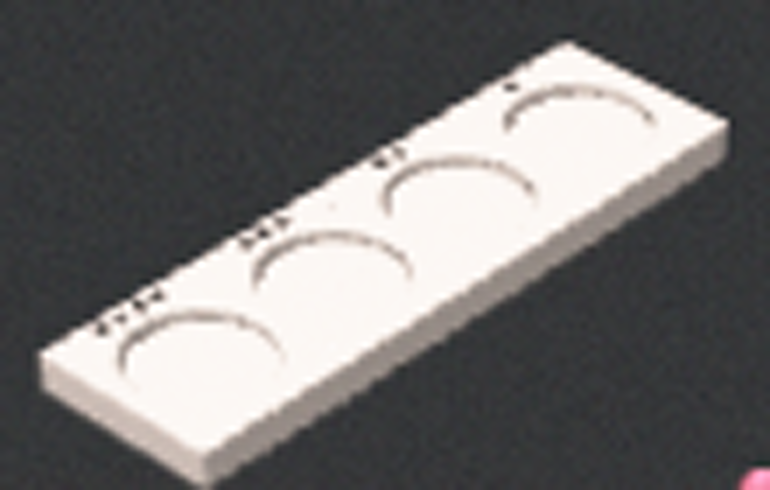

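```bash
cat > m.py <<'E'
from h import *
s=cv2.imread('pics/side0.png');t=cv2.imread('pics/top0.png')
def cont(im,seed,thr,win,mode='gray',hull=True):
    x0,y0,x1,y1=win; g=im[y0:y1,x0:x1].min(2); g=cv2.resize(g,None,fx=4,fy=4,interpolation=cv2.INTER_CUBIC)
    cs,_=cv2.findContours((g>thr).astype('uint8'),cv2.RETR_EXTERNAL,cv2.CHAIN_APPROX_NONE)
    c=max(cs,key=cv2.contourArea); c=cv2.convexHull(c) if hull else c
    return (c[:,0]+.5)/4-.5+[x0,y0]
def P(n,c,z): return np.array([onz(n,u,v,z) for u,v in c])
# foot top
for thr in(120,150):
    c=cont(t,None,thr,(325,240,380,295)); print('foot top',fit(P('top',c,.014)))
for thr in(210,225,240):
    c=cont(t,None,thr,(420,255,450,290)); print('ring top',fit(P('top',c,.019)))
c=cont(t,None,110,(410,245,470,305)); r=cv2.minAreaRect(P('top',c,.003)[:,:2].astype('float32')); print('mat',r)
c=cont(t,None,140,(145,235,255,340)); r=cv2.minAreaRect(P('top',c,.014)[:,:2].astype('float32')); print('tray top',r, cv2.boxPoints(r))
c=cont(s,None,140,(225,130,335,200)); r=cv2.minAreaRect(P('side',c,.014)[:,:2].astype('float32')); print('tray side~',r, cv2.boxPoints(r))
# side: foot outline upper half -> top rim; 
c=cont(s,None,100,(262,262,325,315)); q=P('side',c,.014)
print('side foot all',fit(q))
E
python3 m.py
python3 - <<'E'
from h import *
s=cv2.imread('pics/side0.png');
for x in [292,293]: print(s[240:320:1,x].min(1))
save('s_r.png',s[:,:,::-1],(225,355,325,445),7)
E
```

```text
foot top (array([ 0.5240402 , -0.04917214]), np.float64(0.046472379632749895))
foot top (array([ 0.52396556, -0.04895758]), np.float64(0.045670151547154564))
ring top (array([ 0.50708522, -0.25105889]), np.float64(0.023069093980574874))
ring top (array([ 0.50715493, -0.25087626]), np.float64(0.022607441771424173))
ring top (array([ 0.50724562, -0.25073641]), np.float64(0.022049248988913594))
mat ((0.49947434663772583, -0.2647024989128113), (0.11269966512918472, 0.11272396892309189), 82.77651977539062)
tray top ((0.48485127091407776, 0.31889358162879944), (0.24398814141750336, 0.07587916404008865), 48.84574508666992) [[0.37600213 0.2520069 ]
 [0.43313465 0.20207168]
 [0.5937004  0.38578027]
 [0.5365679  0.4357155 ]]
tray side~ ((0.48136332631111145, 0.3167153298854828), (0.2541965842247009, 0.08269307017326355), 50.59728240966797) [[0.36873692 0.24475145]
 [0.43263412 0.19226062]
 [0.59398973 0.3886792 ]
 [0.53009254 0.44117004]]
side foot all (array([ 0.52261348, -0.05038815]), np.float64(0.04998500922723049))
[ 54  56  56  55  57  54  54  54  52  58  53 138 228 228 215 193 194 192
 190 190 185 183 117 138 178 183 182 120 110 172 179 180 112 137 174 178
 180 110 166 175 177 178 174 175 172 171 168 167 164 163 160 144  86 177
 222 223 224 222 125  42  28  25 127 218 226 214 144 152 153 154 152  90
  56  54  56  54  55  56  55  54]
[ 55  58  54  52  56  58  53  58  56  53  55 131 221 225 206 190 188 188
 185 187 185 182 113 141 174 174 176 140 115 167 172 170 110 125 169 174
 178 111 140 172 173 173 173 172 169 165 168 165 160 163 159 144  87 179
 220 224 226 223 189  89  41  73 180 224 227 216 145 152 152 154 153  91
  57  54  52  54  57  55  51  56]
```

View pics/s_r.png

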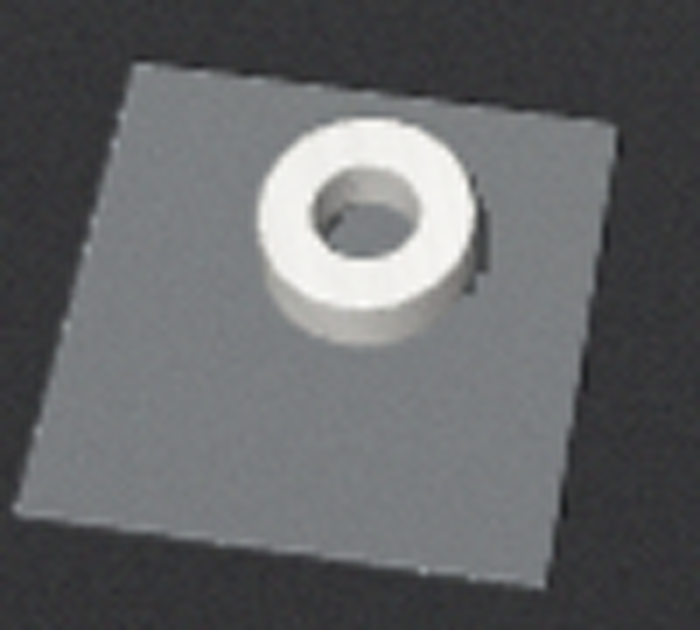

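```bash
cat > m2.py <<'E'
from m import *
print('----')
for thr in (205,225,235):
    c=cont(s,None,thr,(255,365,300,410)); f=fit(P('side',c,.019)); print('ring side',f)
# foot top in side: bright >190
for thr in (190,200,210):
    c=cont(s,None,thr,(262,262,325,315)); e=cv2.fitEllipse(c.astype('float32')); q=P('side',c,.014); print('foot side',fit(q))
for thr in (225,235,245):
    c=cont(s,None,thr,(225,130,335,200)); q=P('side',c,.014)[:,:2].astype('float32'); r=cv2.minAreaRect(q); print('tray side',r)
# nose: silhouettes of taper in side, predicted axis
for X in ([.524,-.049,.0975],[.524,-.049,.06],[.524,-.049,.05]): print(proj('side',X),proj('top',X))
E
python3 m2.py | sed 1,/----/d
python3 - <<'E'
from h import *
t=cv2.imread('pics/top0.png')
for y in range(262,276): print(y,t[y,343:365].min(1))
s=cv2.imread('pics/side0.png')
for y in (256,262,268,274,280): print(y,s[y,278:310].min(1))
E
```

```text
ring side (array([ 0.50623291, -0.24964443]), np.float64(0.02265505089311413))
ring side (array([ 0.506305  , -0.24959244]), np.float64(0.022189926830129828))
ring side (array([ 0.50644383, -0.24954541]), np.float64(0.021871457208474134))
foot side (array([ 0.52302819, -0.04719166]), np.float64(0.04443703718889317))
foot side (array([ 0.52302314, -0.0470693 ]), np.float64(0.04419199077224503))
foot side (array([ 0.52306194, -0.04701846]), np.float64(0.04396493742619601))
tray side ((0.48376357555389404, 0.3211345076560974), (0.23966540396213531, 0.07124505192041397), 48.799583435058594)
tray side ((0.48373448848724365, 0.3210974335670471), (0.23879246413707733, 0.0704963207244873), 48.84065246582031)
tray side ((0.42307421565055847, 0.28394678235054016), (0.008890639059245586, 0.025158893316984177), 69.06874084472656)
[293.20153681 252.75334629] [354.35005108 265.80098003]
[293.27940168 268.50773491] [353.07710122 266.84354733]
[293.29947864 272.5699032 ] [352.75256509 267.10934788]
262 [181 181 182 182 181 150 147 127  95 115 122 115 136 214 240 244 247 249
 246 246 247 247]
263 [18
[... 1202 characters left out ...]
247 247
 248 245 251 247]
256 [ 55  52  56  54  53  53  51  53  52  54  56  98 178 188 194 188 171 147
 115  52  55  55  49  57  53  54  59  54  56  56  52  52]
262 [ 55  57  52  53  53  55  57  54  53  77 161 155  99  92 117 113 106  76
  81 106  71  51  55  57  52  55  52  53  53  57  54  55]
268 [ 54  53  53  52  57  54  62  89  98 158 172 174 168 123 110 115 129 134
 150 144 122  99  62  88  57  55  52  55  53  54  53  54]
274 [219 219 221 220 223 222 196 135 116 175 178 180 180 178 174 169 162 160
 152 148 136 118  73 124 218 221 221 218 219 219 218 219]
280 [176 214 218 223 223 216 171 160 168 173 178 177 180 176 177 173 171 163
 156 149 138 133 121 105 106 127 125 127 124  88  25  23]
```

play_rows(increments=[{"dp": [0,0,0],"twist": [0,0.12,0],"fingers": 0},{"dp": [0,0,0],"twist": [0,0.12,0],"fingers": 0},{"dp": [0,0,0],"twist": [0,0.12,0],"fingers": 0},{"dp": [0,0,0],"twist": [0,0.12,0],"fingers": 0},{"dp": [0,0,0],"twist": [0,0.12,0],"fingers": 0},{"dp": [0,0,0],"twist": [0,0.12,0],"fingers": 0},{"dp": [0,0,0],"twist": [0,0.12,0],"fingers": 0},{"dp": [0,0,0],"twist": [0,0.12,0],"fingers": 0}], force=30)

```text
time_s: 0.77
eef_pos: [0.2074, 0.5093, 0.4042]
tool_rot: [-1.572, -0.001, -1.353]
ft_force: [0.3, -0.3, -0.6]
width: 0.0857
```

play_rows(increments=[{"dp": [0,0,0],"twist": [0,0.112,0],"fingers": 0},{"dp": [0,0,0],"twist": [0,0.112,0],"fingers": 0},{"dp": [0.03,0,0.012],"twist": [0,0,0],"fingers": 0},{"dp": [0.03,0,0.012],"twist": [0,0,0],"fingers": 0},{"dp": [0.03,0,0.012],"twist": [0,0,0],"fingers": 0},{"dp": [0.03,0,0.012],"twist": [0,0,0],"fingers": 0},{"dp": [0.03,0,0.012],"twist": [0,0,0],"fingers": 0},{"dp": [0.03,0,0.012],"twist": [0,0,0],"fingers": 0}])

```text
time_s: 1.43
eef_pos: [0.2794, 0.3279, 0.4044]
tool_rot: [-1.571, -0.0, -1.57]
ft_force: [0.6, -0.0, 0.1]
width: 0.0854
```

play_rows(increments=[{"dp": [0.034,0,0.0134],"fingers": 0,"twist": [0,0,0]},{"dp": [0.034,0,0.0134],"fingers": 0,"twist": [0,0,0]},{"dp": [0.034,0,0.0134],"fingers": 0,"twist": [0,0,0]},{"dp": [0.034,0,0.0134],"fingers": 0,"twist": [0,0,0]},{"dp": [0.034,0,0.0134],"fingers": 0,"twist": [0,0,0]},{"dp": [0.034,0,0.0134],"fingers": 0,"twist": [0,0,0]},{"dp": [0.034,0,0.0134],"fingers": 0,"twist": [0,0,0]},{"dp": [0.034,0,0.0134],"fingers": 0,"twist": [0,0,0]}])

```text
time_s: 2.1
eef_pos: [0.3866, 0.0556, 0.4046]
tool_rot: [-1.571, 0.0, -1.571]
ft_force: [0.3, 0.7, 0.3]
width: 0.0851
```

play_rows(increments=[{"dp": [0.034,0,0.0134],"fingers": 0,"twist": [0,0,0]},{"dp": [0.034,0,0.0134],"fingers": 0,"twist": [0,0,0]},{"dp": [0.034,0,0.0134],"fingers": 0,"twist": [0,0,0]},{"dp": [0.034,0,0.0134],"fingers": 0,"twist": [0,0,0]},{"dp": [0.034,0,0.0134],"fingers": 0,"twist": [0,0,0]},{"dp": [0.034,0,0.0134],"fingers": 0,"twist": [0,0,0]},{"dp": [0.034,0,0.0134],"fingers": 0,"twist": [0,0,0]},{"dp": [0.034,0,0.0134],"fingers": 0,"twist": [0,0,0]}])

```text
time_s: 2.77
eef_pos: [0.494, -0.2164, 0.4042]
tool_rot: [-1.572, 0.001, -1.571]
ft_force: [0.7, 0.6, 0.1]
width: 0.0854
```

play_rows(increments=[{"dp": [0.034,0,0.0134],"fingers": 0,"twist": [0,0,0]},{"dp": [0,0.03,0],"fingers": 0,"twist": [0,0,0]},{"dp": [0,0.03,0],"fingers": 0,"twist": [0,0,0]},{"dp": [0,0.03,0],"fingers": 0,"twist": [0,0,0]},{"dp": [0,0.03,0],"fingers": 0,"twist": [0,0,0]},{"dp": [0,0,0],"fingers": 0,"twist": [0,0,0]}])

```text
time_s: 3.27
eef_pos: [0.5051, -0.2473, 0.2783]
tool_rot: [-1.581, 0.007, -1.571]
ft_force: [-0.6, 1.0, 0.2]
width: 0.0857
```

Run:
```python
from h import *
o=arm.get_obs(); print(o['eef_pos'],o['tool_rot'])
s=arm.get_image('side'); cv2.imwrite('pics/side1.png',s[:,:,::-1]); save('s1.png',s,(200,280,350,440),5-1)
```

```text
[ 0.5050768  -0.2472631   0.27834991] [-1.58059596  0.00745919 -1.57123945]
```

View pics/s1.png

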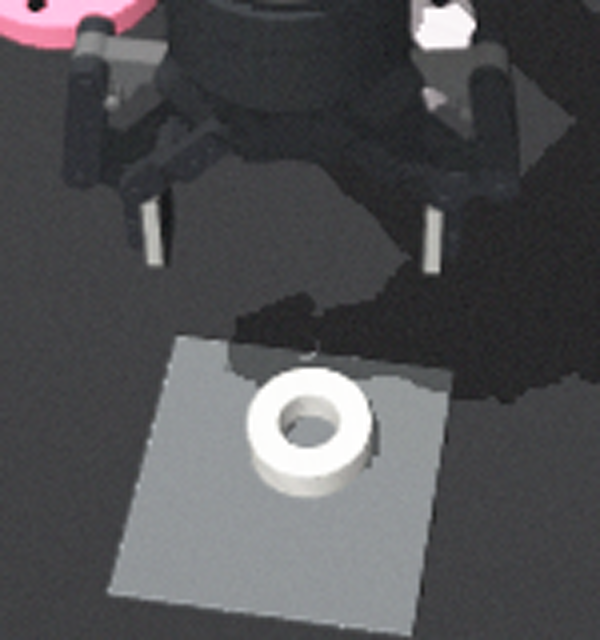

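play_rows(increments=[{"dp": [0,0,0],"fingers": 0.3,"twist": [0,0,0]},{"dp": [0,0,0],"fingers": 0.3,"twist": [0,0,0]},{"dp": [0,0.02,0],"fingers": 0.3,"twist": [0,0,0]},{"dp": [0,0.02,0],"fingers": 0.3,"twist": [0,0,0]},{"dp": [0,0.02,0],"fingers": 0.3,"twist": [0,0,0]},{"dp": [0,0,0],"fingers": 0.3,"twist": [0,0,0]},{"dp": [0,0,0],"fingers": 0.3,"twist": [0,0,0]},{"dp": [0,0,0],"fingers": 0.3,"twist": [0,0,0]}])

```text
time_s: 3.98
eef_pos: [0.5081, -0.2491, 0.2269]
tool_rot: [-1.568, -0.002, -1.571]
ft_force: [0.5, 0.2, 0.6]
width: 0.0597
```

Run:
```python
from h import *
s=arm.get_image('side'); cv2.imwrite('pics/side2.png',s[:,:,::-1]); save('s2.png',s,(225,320,335,440),5)
o=arm.get_obs(); print(o['eef_pos'],o['tool_rot'],o['width'],o['ft_force'])
```

```text
[ 0.50810172 -0.24919519  0.22696578] [-1.56768634 -0.00237514 -1.57068838] 0.05978129921686433 [-1.19688727  0.02417649 -0.36767515]
```

View pics/s2.png

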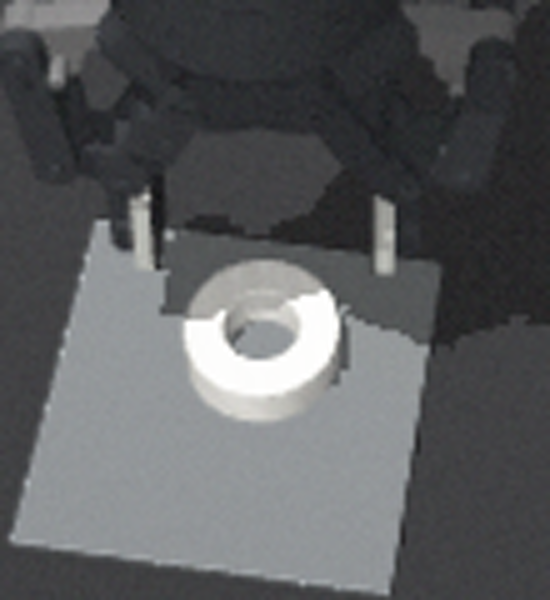

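Run:
```python
from h import *
for u in ((254,374),(302,375),(258,374)):
    p,d=ray('side',*u)
    for y in (-.261,-.249): print(u,p+d*(y-p[1])/d[1])
```

```text
(254, 374) [ 0.47567782 -0.261       0.06363501]
(254, 374) [ 0.47373355 -0.249       0.04545018]
(302, 375) [ 0.5437001  -0.261       0.06344286]
(302, 375) [ 0.54354906 -0.249       0.04525296]
(258, 374) [ 0.48135235 -0.261       0.06382674]
(258, 374) [ 0.47955768 -0.249       0.04564696]
```

play_rows(increments=[{"dp": [0.001,0.015,-0.0014],"fingers": 0.3,"twist": [0,0,0]},{"dp": [0,0.015,0],"fingers": 0.3,"twist": [0,0,0]},{"dp": [0,0.01,0],"fingers": 0.3,"twist": [0,0,0]},{"dp": [0,0.006,0],"fingers": 0.3,"twist": [0,0,0]},{"dp": [0,0.003,0],"fingers": 0.3,"twist": [0,0,0]},{"dp": [0,0,0],"fingers": 0.3,"twist": [0,0,0]},{"dp": [0,0,0],"fingers": 0.3,"twist": [0,0,0]},{"dp": [0,0,0],"fingers": 0.3,"twist": [0,0,0]}])

```text
time_s: 4.7
eef_pos: [0.5062, -0.2498, 0.1764]
tool_rot: [-1.57, -0.001, -1.571]
ft_force: [-0.0, 1.0, -0.2]
width: 0.0597
```

Run:
```python
from h import *
s=arm.get_image('side'); cv2.imwrite('pics/side3.png',s[:,:,::-1]); save('s3.png',s,(225,340,335,440),5)
o=arm.get_obs(); print(o['eef_pos'],o['tool_rot'],o['width'],o['ft_force'])
```

```text
[ 0.50616445 -0.249809    0.17639423] [-1.56977766e+00 -7.90117160e-04 -1.57071848e+00] 0.0597058163198089 [-0.18339879 -0.24857227  0.4992309 ]
```

View pics/s3.png

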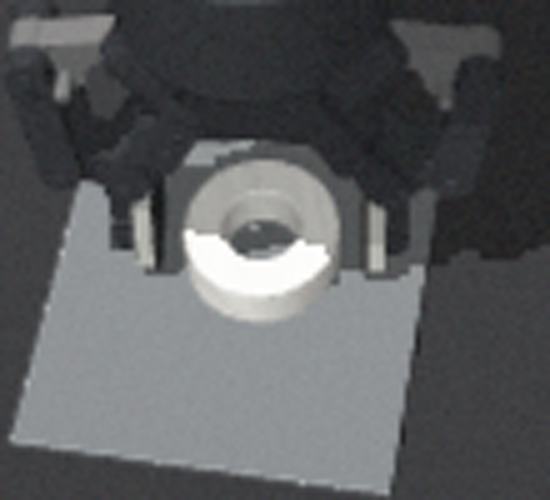

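play_rows(increments=[{"dp": [0,0,0],"fingers": 0.6,"twist": [0,0,0]},{"dp": [0,0,0],"fingers": 0.7,"twist": [0,0,0]},{"dp": [0,0,0],"fingers": 0.7,"twist": [0,0,0]},{"dp": [0,0,0],"fingers": 0.7,"twist": [0,0,0]},{"dp": [0,0,0],"fingers": 0.7,"twist": [0,0,0]},{"dp": [0,0,0],"fingers": 0.7,"twist": [0,0,0]}], force=30)

```text
time_s: 5.25
eef_pos: [0.506, -0.2497, 0.1766]
tool_rot: [-1.57, -0.001, -1.571]
ft_force: [-0.6, 0.8, 5.3]
width: 0.045
```

play_rows(increments=[{"dp": [0,-0.005,0],"fingers": 0.7,"twist": [0,0,0]},{"dp": [0,-0.015,0],"fingers": 0.7,"twist": [0,0,0]},{"dp": [0,-0.025,0],"fingers": 0.7,"twist": [0,0,0]},{"dp": [0,-0.03,0],"fingers": 0.7,"twist": [0,0,0]},{"dp": [0,-0.03,0],"fingers": 0.7,"twist": [0,0,0]},{"dp": [0,-0.02,0],"fingers": 0.7,"twist": [0,0,0]},{"dp": [0,0,0],"fingers": 0.7,"twist": [0,0,0]},{"dp": [0,0,0],"fingers": 0.7,"twist": [0,0,0]}])

```text
time_s: 5.92
eef_pos: [0.506, -0.2497, 0.3021]
tool_rot: [-1.568, -0.002, -1.571]
ft_force: [1.0, -0.2, -1.1]
width: 0.0448
```

Run:
```python
from h import *
s=arm.get_image('side'); cv2.imwrite('pics/side4.png',s[:,:,::-1]); save('s4.png',s,(225,280,335,380),5)
o=arm.get_obs(); print(o['eef_pos'],o['tool_rot'],o['width'],o['ft_force'])
```

```text
[ 0.50559137 -0.24941869  0.30062416] [-1.57077496e+00 -2.77051670e-05 -1.57079778e+00] 0.0452831440487611 [ 0.23849668  0.23287277 -1.79663404]
```

View pics/s4.png

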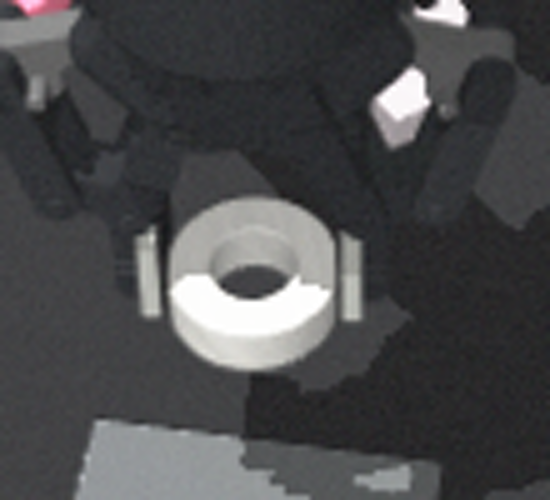

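play_rows(increments=[{"dp": [-0.01,0,0.001],"fingers": 0.7,"twist": [0,0,0]},{"dp": [-0.025,0,0.002],"fingers": 0.7,"twist": [0,0,0]},{"dp": [-0.035,0,0.003],"fingers": 0.7,"twist": [0,0,0]},{"dp": [-0.035,0,0.003],"fingers": 0.7,"twist": [0,0,0]},{"dp": [-0.035,0,0.003],"fingers": 0.7,"twist": [0,0,0]},{"dp": [-0.03,0,0.003],"fingers": 0.7,"twist": [0,0,0]},{"dp": [-0.02,0,0.002],"fingers": 0.7,"twist": [0,0,0]},{"dp": [-0.0116,0,0.001],"fingers": 0.7,"twist": [0,0,0]}])

```text
time_s: 6.63
eef_pos: [0.523, -0.0448, 0.299]
tool_rot: [-1.574, 0.002, -1.568]
ft_force: [-0.3, 0.2, -0.2]
width: 0.0449
```

play_rows(increments=[{"dp": [0,0,0],"fingers": 0.7,"twist": [0,0,0]},{"dp": [0,0,0],"fingers": 0.7,"twist": [0,0,0]},{"dp": [0,0,0],"fingers": 0.7,"twist": [0,0,0]},{"dp": [0,0,0],"fingers": 0.7,"twist": [0,0,0]}])

```text
time_s: 6.97
eef_pos: [0.5239, -0.0492, 0.3004]
tool_rot: [-1.571, -0.0, -1.572]
ft_force: [0.1, -0.6, -0.4]
width: 0.0449
```

Run:
```python
from h import *
s=arm.get_image('side'); cv2.imwrite('pics/side5.png',s[:,:,::-1]); save('s5.png',s,(240,200,340,310),5.4)
t=arm.get_image('top'); cv2.imwrite('pics/top5.png',t[:,:,::-1]); save('t5.png',t,(310,220,410,310),5)
o=arm.get_obs(); print(o['eef_pos'],o['tool_rot'],o['width'],o['ft_force'])
```

```text
[ 0.52384794 -0.04921944  0.30059738] [-1.57094739e+00 -1.91613569e-04 -1.57257775e+00] 0.044877839352624155 [-0.32630416 -0.27502406 -1.15656262]
```

View pics/s5.png

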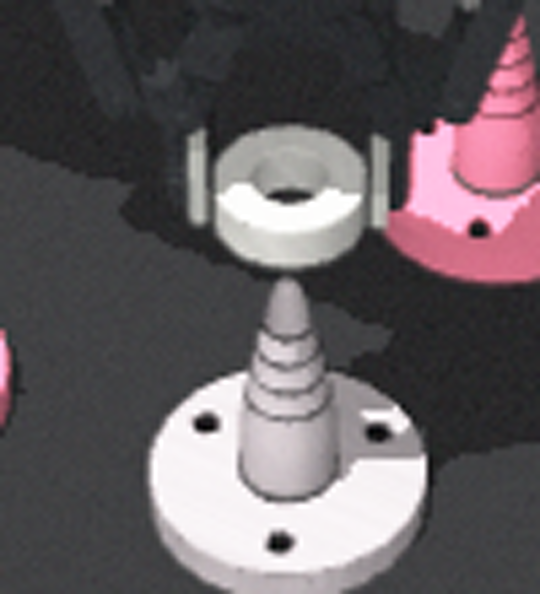

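View pics/t5.png

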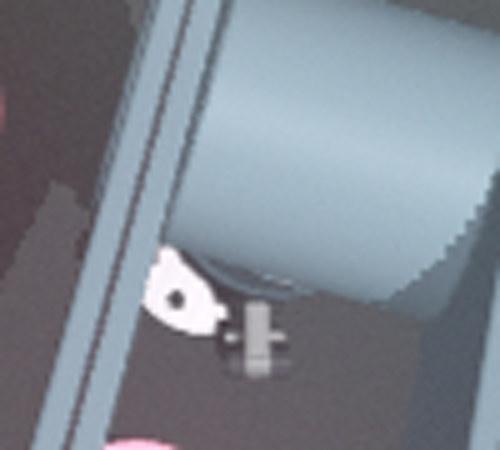

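play_rows(increments=[{"dp": [-0.0015,0.005,-0.0005],"fingers": 0.7,"twist": [0,0,0]},{"dp": [0,0.01,0],"fingers": 0.7,"twist": [0,0,0]},{"dp": [0,0.01,0],"fingers": 0.7,"twist": [0,0,0]},{"dp": [0,0.01,0],"fingers": 0.7,"twist": [0,0,0]},{"dp": [0,0.006,0],"fingers": 0.7,"twist": [0,0,0]},{"dp": [0,0,0],"fingers": 0.7,"twist": [0,0,0]},{"dp": [0,0,0],"fingers": 0.7,"twist": [0,0,0]},{"dp": [0,0,0],"fingers": 0.7,"twist": [0,0,0]}])

```text
time_s: 7.73
eef_pos: [0.5235, -0.0465, 0.2598]
tool_rot: [-1.571, -0.0, -1.571]
ft_force: [-0.7, -0.5, -1.5]
width: 0.0451
```

```bash
cat > look.py <<'E'
from h import *
import sys
n=sys.argv[1]
s=arm.get_image('side'); cv2.imwrite(f'pics/side{n}.png',s[:,:,::-1]); save(f's{n}.png',s,(255,220,330,310),6.5)
o=arm.get_obs(); print(o['time_s'],o['eef_pos'],o['tool_rot'],o['width'],o['ft_force'],o['torque'])
E
python3 look.py 6
```

```text
7.7833 [ 0.52362015 -0.04653423  0.26006222] [-1.57003401e+00 -2.20619793e-04 -1.57067132e+00] 0.04551544204309387 [-0.34963779  0.2966088   0.0043394 ] [-0.00720876  0.00543473  0.03925361]
```

View pics/s6.png

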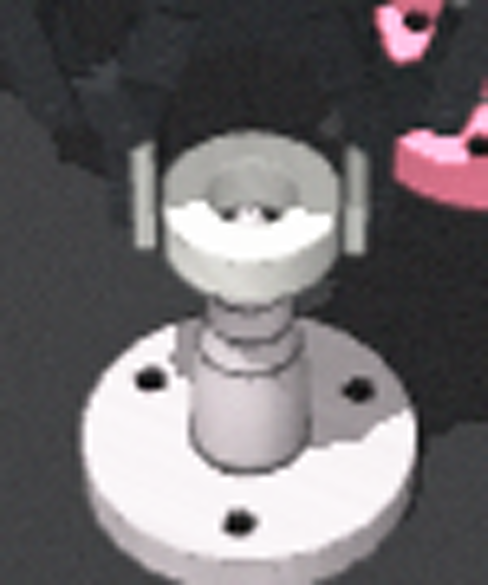

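Run:
```python
from h import *
im=cv2.imread('pics/side6.png'); print(im[255:275,293].max(1),im[255:275,294].max(1))
im0=cv2.imread('pics/side0.png'); print(im0[395:412,277].max(1))
print(im0[300:316,293].max(1))
print('mat',onz('side',277,404.3,.003)[1]+.023)
for r in(266,266.5,267): print(onz('side',293.8,r,.0863)[1]+.023)
for r in(310.5,311,311.5): print('foot',onz('side',293,r,0)[1]+.045)
```

```text
[252 253 253 253 252 220 212 208 213 215 216 174 133 133 163 168 171 107
 127 167] [252 253 253 253 252 219 204 207 207 212 211 174 108 132 163 168 167 107
 133 163]
[240 241 240 245 187 172 172 174 176 141 127 128 127 131 125 130 128]
[ 43  78 189 231 234 223 150 160 162 160 159  94  58  56  54  55]
mat -0.24911915937760334
-0.045579328345640845
-0.04672023642214953
-0.04785907281695292
foot -0.04602444821317257
foot -0.04712718864581415
foot -0.048228076470470824
```

play_rows(increments=[{"dp": [0.001,0.003,-0.0003],"fingers": 0.7,"twist": [0,0,0]},{"dp": [0,0.004,0],"fingers": 0.7,"twist": [0,0,0]},{"dp": [0,0.004,0],"fingers": 0.7,"twist": [0,0,0]},{"dp": [0,0.003,0],"fingers": 0.7,"twist": [0,0,0]},{"dp": [0,0.002,0],"fingers": 0.7,"twist": [0,0,0]},{"dp": [0,0,0],"fingers": 0.7,"twist": [0,0,0]},{"dp": [0,0,0],"fingers": 0.7,"twist": [0,0,0]}])

```text
time_s: 8.37
eef_pos: [0.523, -0.0475, 0.2435]
tool_rot: [-1.571, 0.0, -1.571]
ft_force: [-0.9, 0.4, -0.3]
width: 0.0451
```

play_rows(increments=[{"dp": [0,0.001,0],"fingers": 0.7,"twist": [0,0,0]},{"dp": [0,0.001,0],"fingers": 0.7,"twist": [0,0,0]},{"dp": [0,0,0],"fingers": 0.7,"twist": [0,0,0]},{"dp": [0,0,0],"fingers": 0.7,"twist": [0,0,0]}])

```text
time_s: 8.7
eef_pos: [0.523, -0.0475, 0.2417]
tool_rot: [-1.571, -0.0, -1.571]
ft_force: [0.5, -0.3, 0.3]
width: 0.0452
```

```bash
python3 look.py 7
```

```text
8.75 [ 0.52306278 -0.0475286   0.2417443 ] [-1.57074991e+00 -8.31490303e-06 -1.57078818e+00] 0.04484110341069465 [ 0.22514787  0.26482791 -0.4604059 ] [-0.02005856  0.0557693   0.03495324]
```

View pics/s7.png

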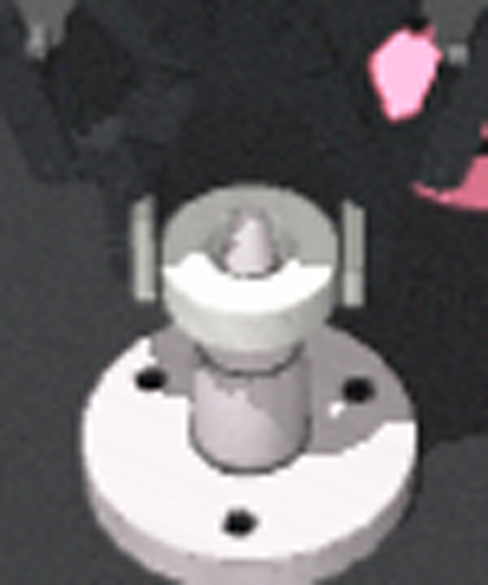

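play_rows(increments=[{"dp": [0,0.001,0],"fingers": 0.7,"twist": [0,0,0]},{"dp": [0,0.001,0],"fingers": 0.7,"twist": [0,0,0]},{"dp": [0,0.001,0],"fingers": 0.7,"twist": [0,0,0]},{"dp": [0,0,0],"fingers": 0.7,"twist": [0,0,0]},{"dp": [0,0,0],"fingers": 0.7,"twist": [0,0,0]}])

```text
time_s: 9.17
eef_pos: [0.523, -0.0475, 0.2386]
tool_rot: [-1.571, 0.0, -1.571]
ft_force: [0.2, 0.5, -0.8]
width: 0.0451
```

play_rows(increments=[{"dp": [0,0.001,0],"fingers": 0.7,"twist": [0,0,0]},{"dp": [0,0.001,0],"fingers": 0.7,"twist": [0,0,0]},{"dp": [0,0,0],"fingers": 0.7,"twist": [0,0,0]},{"dp": [0,0,0],"fingers": 0.7,"twist": [0,0,0]}])

```text
time_s: 9.5
eef_pos: [0.523, -0.0475, 0.2366]
tool_rot: [-1.571, 0.0, -1.571]
ft_force: [0.5, -0.5, -0.7]
width: 0.0449
```

play_rows(increments=[{"dp": [0,0.001,0],"fingers": 0.7,"twist": [0,0,0]},{"dp": [0,0,0],"fingers": 0.7,"twist": [0,0,0]},{"dp": [0,0,0],"fingers": 0.7,"twist": [0,0,0]}])

```text
time_s: 9.75
eef_pos: [0.523, -0.0476, 0.2357]
tool_rot: [-1.571, -0.0, -1.571]
ft_force: [0.1, -0.5, -0.9]
width: 0.0448
```

play_rows(increments=[{"dp": [0,0.001,0],"fingers": 0.7,"twist": [0,0,0]},{"dp": [0,0,0],"fingers": 0.7,"twist": [0,0,0]},{"dp": [0,0,0],"fingers": 0.7,"twist": [0,0,0]}])

```text
time_s: 10.0
eef_pos: [0.523, -0.0476, 0.2347]
tool_rot: [-1.571, -0.0, -1.571]
ft_force: [-0.7, -1.4, -0.0]
width: 0.0451
```

play_rows(increments=[{"dp": [0,0.0005,0],"fingers": 0.7,"twist": [0,0,0]},{"dp": [0,0,0],"fingers": 0.7,"twist": [0,0,0]},{"dp": [0,0,0],"fingers": 0.7,"twist": [0,0,0]}])

```text
time_s: 10.25
eef_pos: [0.523, -0.0476, 0.2343]
tool_rot: [-1.571, -0.0, -1.571]
ft_force: [-1.8, -1.7, 1.8]
width: 0.0451
```

play_rows(increments=[{"dp": [0,0.0005,0],"fingers": 0.7,"twist": [0,0,0]},{"dp": [0,0,0],"fingers": 0.7,"twist": [0,0,0]},{"dp": [0,0,0],"fingers": 0.7,"twist": [0,0,0]}])

```text
time_s: 10.5
eef_pos: [0.523, -0.0476, 0.2338]
tool_rot: [-1.571, -0.0, -1.571]
ft_force: [-3.1, -2.1, 3.5]
width: 0.0452
```

play_rows(increments=[{"dp": [0.0003,0,-0.0004],"fingers": 0.7,"twist": [0,0,0]},{"dp": [0,0,0],"fingers": 0.7,"twist": [0,0,0]},{"dp": [0,0,0],"fingers": 0.7,"twist": [0,0,0]}])

```text
time_s: 10.75
eef_pos: [0.5228, -0.0478, 0.2338]
tool_rot: [-1.57, 0.0, -1.571]
ft_force: [-1.0, -0.8, 1.6]
width: 0.0453
```

```bash
python3 look.py 8
```

```text
10.8 [ 0.5228029  -0.0477758   0.23379294] [-1.57025969e+00  5.50149762e-05 -1.57085041e+00] 0.045006688921030165 [-1.01848772 -0.997031    1.90815646] [-0.28997345  0.10082905 -0.01022105]
```

View pics/s8.png

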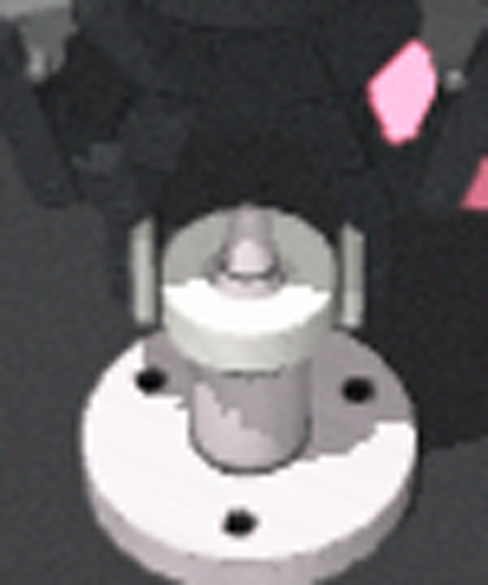

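play_rows(increments=[{"dp": [0.0003,0.0003,-0.0003],"fingers": 0.7,"twist": [0,0,0]},{"dp": [0,0.0003,0],"fingers": 0.7,"twist": [0,0,0]},{"dp": [0,0,0],"fingers": 0.7,"twist": [0,0,0]},{"dp": [0,0,0],"fingers": 0.7,"twist": [0,0,0]}])

```text
time_s: 11.13
eef_pos: [0.5226, -0.048, 0.2334]
tool_rot: [-1.57, 0.0, -1.571]
ft_force: [1.7, 0.7, 4.2]
width: 0.0448
```

play_rows(increments=[{"dp": [0,0.0004,0],"fingers": 0.7,"twist": [0,0,0]},{"dp": [0,0,0],"fingers": 0.7,"twist": [0,0,0]},{"dp": [0,0,0],"fingers": 0.7,"twist": [0,0,0]}])

```text
time_s: 11.38
eef_pos: [0.5226, -0.0481, 0.2331]
tool_rot: [-1.57, -0.0, -1.571]
ft_force: [-0.5, 0.3, 5.5]
width: 0.045
```

play_rows(increments=[{"dp": [0,0,0],"fingers": 0.7,"twist": [0,0,0]},{"dp": [0,0,0],"fingers": 0.7,"twist": [0,0,0]},{"dp": [0,0,0],"fingers": 0.7,"twist": [0,0,0]},{"dp": [0,0,0],"fingers": 0.7,"twist": [0,0,0]},{"dp": [0,0,0],"fingers": 0.7,"twist": [0,0,0]}])

```text
time_s: 11.8
eef_pos: [0.5226, -0.0481, 0.2331]
tool_rot: [-1.57, -0.0, -1.571]
ft_force: [-0.3, 0.3, 6.0]
width: 0.0451
```

```bash
python3 look.py 9
python3 - <<'E'
from h import *
im=cv2.imread('pics/side9.png'); print(im[255:285,293].max(1)); print(im[255:285,294].max(1))
for z in (.05,.055,.06,.065,.07): print(z,proj('side',[.5228,-.047-.023,z]),'top back rim',proj('side',[.5228,-.047+.023,z+.016]))
E
```

```text
11.85 [ 0.52263425 -0.04806864  0.23313315] [-1.56969718e+00 -5.33288405e-05 -1.57088361e+00] 0.04501609084947564 [-0.07318588  0.16569579  6.2150676 ] [0.08294877 0.01724739 0.00648151]
[178 180 221 225 225 223 223 144 177 216 221 230 252 253 253 253 252 203
 202 209 210 211 172 145 170 172 170 170 174 173]
[169 174 192 215 221 219 219 135 205 213 209 227 252 253 253 253 251 219
 207 204 207 208 166 171 173 169 170 173 171 169]
0.05 [292.15619253 281.62291351] top back rim [293.0723994  255.61530198]
0.055 [292.14196401 279.59792269] top back rim [293.06168798 253.5485777 ]
0.06 [292.12763405 277.55849414] top back rim [293.05090201 251.46747184]
0.065 [292.11320155 275.50447288] top back rim [293.04004074 249.37183378]
0.07 [292.09866542 273.43570174] top back rim [293.02910335 247.26151076]
```

View pics/s9.png

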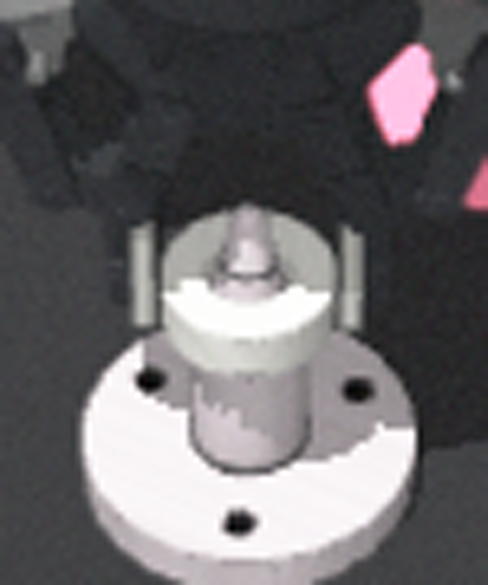

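play_rows(increments=[{"dp": [0,-0.0005,0],"fingers": 0.7,"twist": [0,0,0]},{"dp": [0,-0.001,0],"fingers": 0.7,"twist": [0,0,0]},{"dp": [0,-0.002,0],"fingers": 0.7,"twist": [0,0,0]},{"dp": [0,-0.004,0],"fingers": 0.7,"twist": [0,0,0]},{"dp": [0,-0.01,0],"fingers": 0.7,"twist": [0,0,0]},{"dp": [0,-0.015,0],"fingers": 0.7,"twist": [0,0,0]},{"dp": [0,-0.02,0],"fingers": 0.7,"twist": [0,0,0]},{"dp": [0,-0.02,0],"fingers": 0.7,"twist": [0,0,0]}])

```text
time_s: 12.52
eef_pos: [0.5217, -0.048, 0.3061]
tool_rot: [-1.573, 0.001, -1.571]
ft_force: [-0.8, -0.2, -0.8]
width: 0.0447
```

```bash
python3 look.py 10
python3 - <<'E'
from h import *
c,s=np.cos(np.radians(48.85)),np.sin(np.radians(48.85))
for C in ((.4848,.3189),(.4837,.3211)): print(np.array(C)-.029*np.array([c,s]))
E
```

```text
12.5667 [ 0.52310669 -0.04830285  0.31044108] [-1.56601439 -0.00171011 -1.5705739 ] 0.044978324397168895 [ 1.66048477 -0.49077412  2.09141393] [-0.0161106  -0.04927376  0.02227511]
[0.46571705 0.29706331]
[0.46461705 0.29926331]
```

View pics/s10.png

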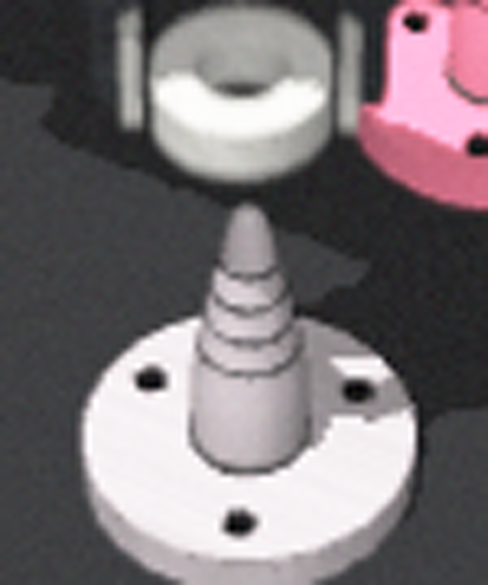

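play_rows(increments=[{"dp": [-0.01,0,-0.002],"fingers": 0.7,"twist": [0,0,0]},{"dp": [-0.025,0,-0.004],"fingers": 0.7,"twist": [0,0,0]},{"dp": [-0.035,0,-0.006],"fingers": 0.7,"twist": [0,0,0]},{"dp": [-0.035,0,-0.006],"fingers": 0.7,"twist": [0,0,0]},{"dp": [-0.035,0,-0.006],"fingers": 0.7,"twist": [0,0,0]},{"dp": [-0.035,0,-0.006],"fingers": 0.7,"twist": [0,0,0]},{"dp": [-0.035,0,-0.006],"fingers": 0.7,"twist": [0,0,0]},{"dp": [-0.035,0,-0.006],"fingers": 0.7,"twist": [0,0,0]}])

```text
time_s: 13.23
eef_pos: [0.4786, 0.1989, 0.3043]
tool_rot: [-1.573, -0.0, -1.571]
ft_force: [0.6, -0.7, -1.0]
width: 0.045
```

play_rows(increments=[{"dp": [-0.035,0,-0.006],"fingers": 0.7,"twist": [0,0,0]},{"dp": [-0.03,0,-0.005],"fingers": 0.7,"twist": [0,0,0]},{"dp": [-0.02,0,-0.003],"fingers": 0.7,"twist": [0,0,0]},{"dp": [-0.01,0,-0.002],"fingers": 0.7,"twist": [0,0,0]},{"dp": [-0.0063,0,-0.0005],"fingers": 0.7,"twist": [0,0,0]},{"dp": [0,0,0],"fingers": 0.7,"twist": [0,0,0]},{"dp": [0,0,0],"fingers": 0.7,"twist": [0,0,0]},{"dp": [0,0,0],"fingers": 0.7,"twist": [0,0,0]}])

```text
time_s: 13.9
eef_pos: [0.4641, 0.2971, 0.305]
tool_rot: [-1.571, -0.001, -1.572]
ft_force: [0.4, 0.3, -0.0]
width: 0.0448
```

play_rows(increments=[{"dp": [0,0.02,0],"fingers": 0.7,"twist": [0,0,0]},{"dp": [0,0.03,0],"fingers": 0.7,"twist": [0,0,0]},{"dp": [0,0.02,0],"fingers": 0.7,"twist": [0,0,0]},{"dp": [0,0.01,0],"fingers": 0.7,"twist": [0,0,0]},{"dp": [0,0,0],"fingers": 0.7,"twist": [0,0,0]},{"dp": [0,0,0],"fingers": 0.7,"twist": [0,0,0]},{"dp": [0,0,0],"fingers": 0.7,"twist": [0,0,0]}])

```text
time_s: 14.48
eef_pos: [0.4647, 0.298, 0.2265]
tool_rot: [-1.569, 0.001, -1.571]
ft_force: [0.3, 0.0, -0.1]
width: 0.0448
```

```bash
cat > look2.py <<'E'
from h import *
import sys
n=sys.argv[1]
s=arm.get_image('side'); cv2.imwrite(f'pics/side{n}.png',s[:,:,::-1]); save(f's{n}.png',s,(225,110,335,200),6)
t=arm.get_image('top'); cv2.imwrite(f'pics/top{n}.png',t[:,:,::-1]); save(f't{n}.png',t,(145,235,255,340),5)
o=arm.get_obs(); print(o['time_s'],o['eef_pos'],o['tool_rot'],o['width'],o['ft_force'],o['torque'])
E
python3 look2.py 11
```

```text
14.5833 [0.46458287 0.29825751 0.22673034] [-1.56809474e+00  9.92243741e-04 -1.57105843e+00] 0.04517030115471495 [-0.10539672  0.10949541 -0.7995238 ] [0.0304581  0.01028505 0.00035875]
```

View pics/s11.png

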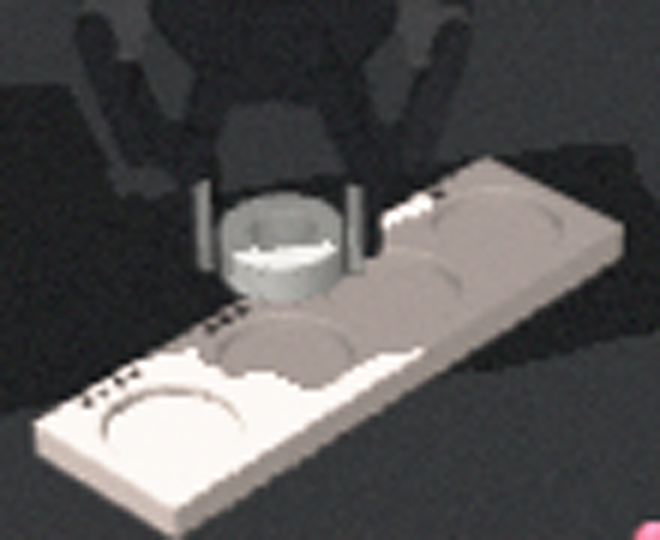

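View pics/t11.png

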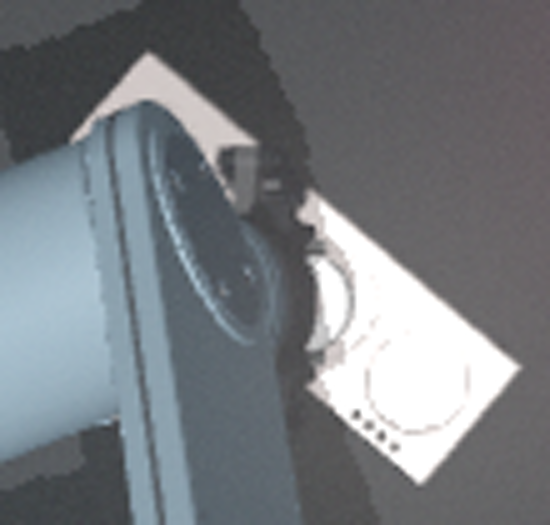

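play_rows(increments=[{"dp": [0,0.008,0],"fingers": 0.7,"twist": [0,0,0]},{"dp": [0,0.012,0],"fingers": 0.7,"twist": [0,0,0]},{"dp": [0,0.01,0],"fingers": 0.7,"twist": [0,0,0]},{"dp": [0,0.004,0],"fingers": 0.7,"twist": [0,0,0]},{"dp": [0,0,0],"fingers": 0.7,"twist": [0,0,0]},{"dp": [0,0,0],"fingers": 0.7,"twist": [0,0,0]},{"dp": [0,0,0],"fingers": 0.7,"twist": [0,0,0]}])

```text
time_s: 15.17
eef_pos: [0.4641, 0.2983, 0.1915]
tool_rot: [-1.57, 0.0, -1.571]
ft_force: [-0.1, 0.4, -0.1]
width: 0.0451
```

```bash
python3 look2.py 12
```

```text
15.2667 [0.46411554 0.29833028 0.19173734] [-1.56979196e+00  3.90474105e-04 -1.57072487e+00] 0.04523932071146732 [ 0.18595849  0.98363577 -0.04967693] [-0.02443615 -0.01512793  0.00316173]
```

View pics/s12.png

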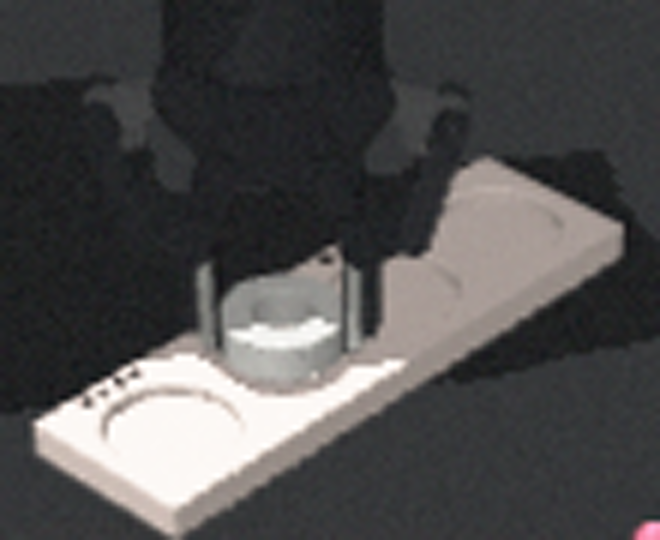

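play_rows(increments=[{"dp": [0,0.002,0],"fingers": 0.7,"twist": [0,0,0]},{"dp": [0,0.001,0],"fingers": 0.7,"twist": [0,0,0]},{"dp": [0,0.001,0],"fingers": 0.7,"twist": [0,0,0]},{"dp": [0,0,0],"fingers": 0.7,"twist": [0,0,0]},{"dp": [0,0,0],"fingers": 0.7,"twist": [0,0,0]}])

```text
time_s: 15.68
eef_pos: [0.4638, 0.2982, 0.1871]
tool_rot: [-1.571, -0.0, -1.571]
ft_force: [-0.7, -0.7, -0.4]
width: 0.0447
```

play_rows(increments=[{"dp": [0,0.001,0],"fingers": 0.7,"twist": [0,0,0]},{"dp": [0,0.001,0],"fingers": 0.7,"twist": [0,0,0]},{"dp": [0,0,0],"fingers": 0.7,"twist": [0,0,0]},{"dp": [0,0,0],"fingers": 0.7,"twist": [0,0,0]}])

```text
time_s: 16.02
eef_pos: [0.4639, 0.2982, 0.1853]
tool_rot: [-1.571, 0.0, -1.571]
ft_force: [-0.3, -0.5, 1.1]
width: 0.0449
```

play_rows(increments=[{"dp": [0,0.001,0],"fingers": 0.7,"twist": [0,0,0]},{"dp": [0,0.001,0],"fingers": 0.7,"twist": [0,0,0]},{"dp": [0,0,0],"fingers": 0.7,"twist": [0,0,0]},{"dp": [0,0,0],"fingers": 0.7,"twist": [0,0,0]}])

```text
time_s: 16.35
eef_pos: [0.4639, 0.2982, 0.1852]
tool_rot: [-1.57, 0.0, -1.571]
ft_force: [-4.4, -4.0, 18.6]
width: 0.045
```

play_rows(increments=[{"dp": [0,-0.002,0],"fingers": 0.7,"twist": [0,0,0]},{"dp": [0,0,0],"fingers": 0.7,"twist": [0,0,0]},{"dp": [0,0,0],"fingers": 0.7,"twist": [0,0,0]}])

```text
time_s: 16.6
eef_pos: [0.464, 0.2982, 0.1853]
tool_rot: [-1.57, 0.0, -1.571]
ft_force: [-0.9, -0.7, 5.4]
width: 0.045
```

```bash
python3 look2.py 13
```

```text
16.7 [0.4639841  0.29824275 0.18532442] [-1.57052901e+00  1.37715607e-04 -1.57078938e+00] 0.045024876550118116 [-0.51592304  0.28884085  4.79556959] [-0.06072727  0.14806097  0.00503556]
```

View pics/s13.png

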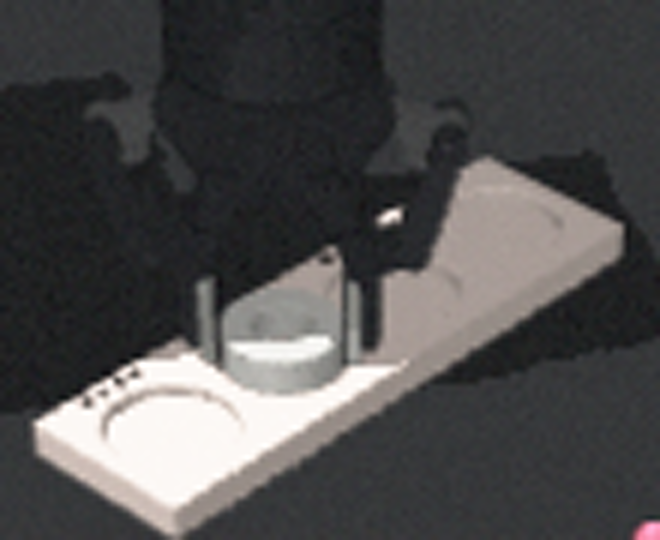

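play_rows(increments=[{"dp": [0,0,0],"fingers": 0.4,"twist": [0,0,0]},{"dp": [0,0,0],"fingers": 0.3,"twist": [0,0,0]},{"dp": [0,0,0],"fingers": 0.3,"twist": [0,0,0]},{"dp": [0,0,0],"fingers": 0.2,"twist": [0,0,0]},{"dp": [0,0,0],"fingers": 0.2,"twist": [0,0,0]},{"dp": [0,0,0],"fingers": 0.2,"twist": [0,0,0]}])

```text
time_s: 17.2
eef_pos: [0.4638, 0.2982, 0.185]
tool_rot: [-1.571, -0.0, -1.571]
ft_force: [0.2, 0.8, 0.6]
width: 0.0683
```

```bash
python3 look2.py 14
```

```text
17.3 [0.46384196 0.29818452 0.18513503] [-1.57090773e+00 -3.64611783e-05 -1.57078703e+00] 0.06849129069839326 [-0.67274376 -0.16159577  0.52919289] [-0.00436774 -0.05130767  0.05518869]
```

View pics/s14.png

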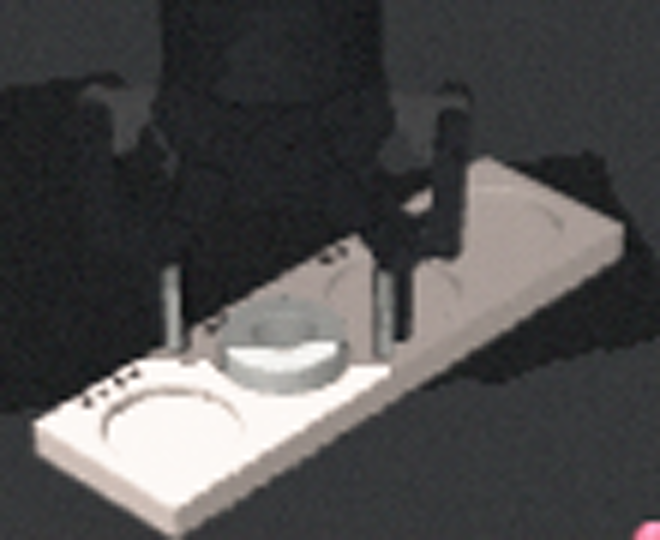

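Ring released; raise and move clear to look.

play_rows(increments=[{"dp": [0,-0.004,0],"fingers": 0.2,"twist": [0,0,0]},{"dp": [0,-0.015,0],"fingers": 0.2,"twist": [0,0,0]},{"dp": [0,-0.03,0],"fingers": 0.2,"twist": [0,0,0]},{"dp": [0,-0.035,0],"fingers": 0.1,"twist": [0,0,0]},{"dp": [0,-0.035,0],"fingers": 0,"twist": [0,0,0]},{"dp": [-0.03,-0.03,-0.03],"fingers": 0,"twist": [0,0,0]},{"dp": [-0.03,-0.01,-0.03],"fingers": 0,"twist": [0,0,0]},{"dp": [-0.03,0,-0.03],"fingers": 0,"twist": [0,0,0]}])

```text
time_s: 17.97
eef_pos: [0.3821, 0.3811, 0.3419]
tool_rot: [-1.565, 0.004, -1.574]
ft_force: [0.8, 0.7, 0.1]
width: 0.0855
```

play_rows(increments=[{"dp": [-0.03,0,-0.03],"fingers": 0,"twist": [0,0,0]},{"dp": [-0.03,0,-0.03],"fingers": 0,"twist": [0,0,0]},{"dp": [-0.03,0,-0.03],"fingers": 0,"twist": [0,0,0]},{"dp": [-0.02,0,-0.02],"fingers": 0,"twist": [0,0,0]},{"dp": [0,0,0],"fingers": 0,"twist": [0,0,0]},{"dp": [0,0,0],"fingers": 0,"twist": [0,0,0]},{"dp": [0,0,0],"fingers": 0,"twist": [0,0,0]}])

```text
time_s: 18.55
eef_pos: [0.2733, 0.4885, 0.3379]
tool_rot: [-1.57, -0.0, -1.57]
ft_force: [0.3, 0.3, -0.1]
width: 0.0855
```

```bash
python3 look2.py 15
```

```text
18.65 [0.27417922 0.48802425 0.33789787] [-1.57051034e+00 -2.84339470e-04 -1.57214850e+00] 0.08532155500063879 [0.27510878 0.50893291 0.97380755] [-0.00248174 -0.00053228 -0.01318142]
```

View pics/s15.png

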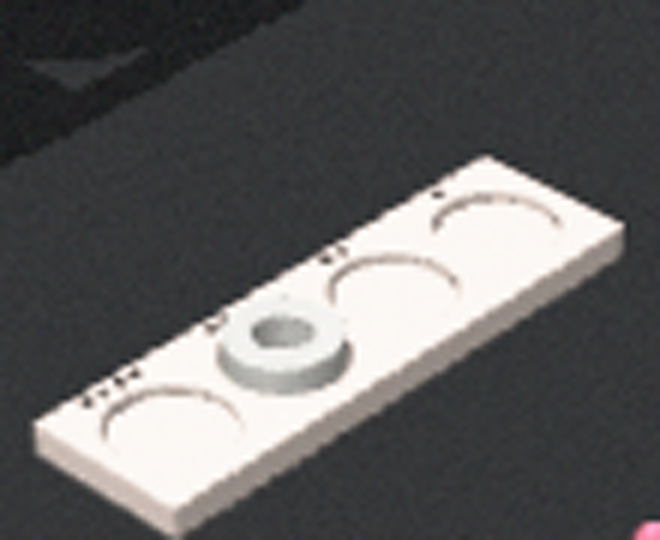

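View pics/top15.png

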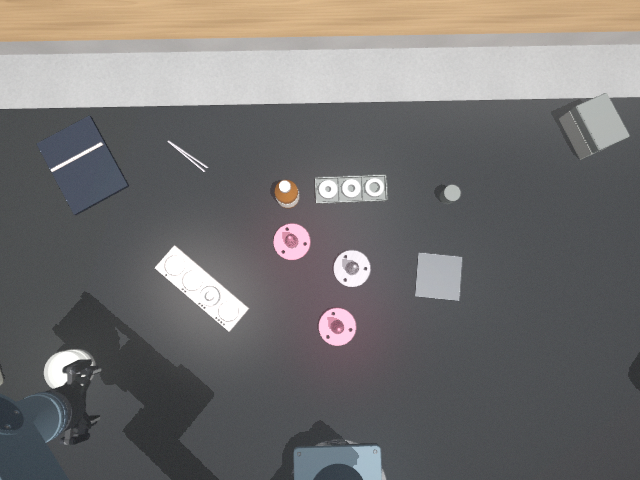

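Run:
```python
from h import *
s=cv2.imread('pics/side15.png')[:,:,::-1]; t=cv2.imread('pics/top15.png')[:,:,::-1]
save('z1.png',s,(255,150,292,182),16); 
tt=np.clip((t.astype(float)-180)*3.4,0,255).astype('uint8'); save('z2.png',tt,(180,255,240,325),9)
# expected outlines, seated at cam-recess (side): (.4646,.2993); top: (.4657,.2971)
for n,C in(('side',(.4646,.2993)),('top',(.4657,.2971))):
  for z in(.008,.024):
    print(n,z,[proj(n,[C[0]+a*.023,C[1]+b*.023,z]).round(1).tolist() for a,b in((1,0),(-1,0),(0,1),(0,-1))])
```

```text
side 0.008 [[282.4, 171.1], [261.6, 170.6], [272.6, 164.8], [271.3, 177.1]]
side 0.024 [[282.2, 165.2], [261.3, 164.7], [272.4, 158.9], [271.1, 171.2]]
top 0.008 [[210.7, 286.0], [210.7, 304.9], [201.3, 295.6], [220.2, 295.2]]
top 0.024 [[209.2, 285.8], [209.1, 305.0], [199.6, 295.6], [218.7, 295.2]]
```

View pics/z1.png

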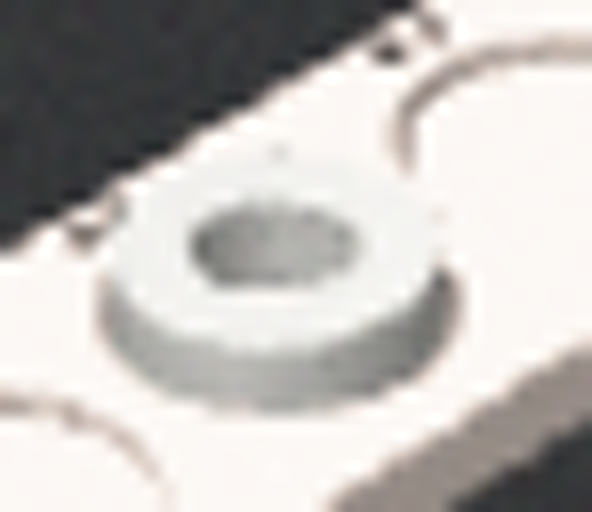

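View pics/z2.png

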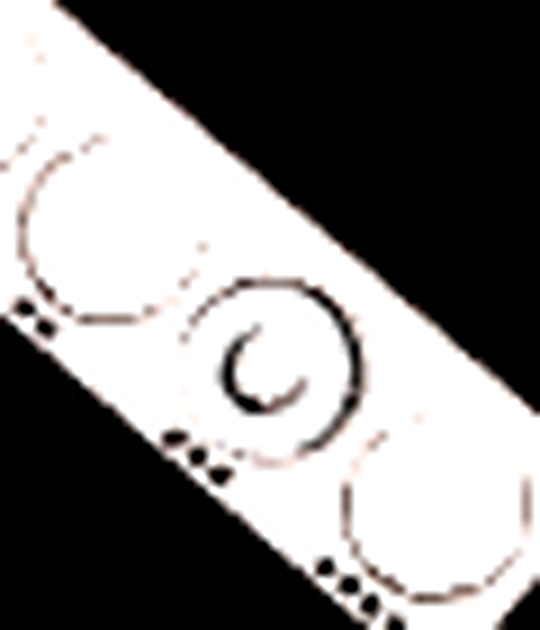

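Run:
```python
from h import *
gy=-.0475
for i,(z,d) in enumerate(((.08,15),(.07,19),(.06,23),(.05,27))): print(i+1,proj('side',[.5228,gy-d/2000,z]).round(2))
im=cv2.imread('pics/side9.png')
for x in range(284,303,2): print(x,im[268:282,x].max(1))
for z in (.054,.056,.058,.06,.062,.064): print(z,'front bot',proj('side',[.5228,gy-.023,z])[1].round(2),'front top',proj('side',[.5228,gy-.023,z+.016])[1].round(2),'back top',proj('side',[.5228,gy+.023,z+.016])[1].round(2))
g0=cv2.imread('pics/side0.png')
print(g0[255:285,292].max(1))
```

```text
1 [292.39 262.75]
2 [292.38 267.79]
3 [292.36 272.77]
4 [292.35 277.7 ]
284 [253 249 221 206 207 211 211 196 144 135 137 147 146 145]
286 [253 254 250 222 216 210 212 215 206 158 151 150 150 153]
288 [253 253 254 241 223 220 218 215 211 179 165 160 161 160]
290 [253 253 253 249 220 217 217 217 216 197 176 168 169 169]
292 [253 253 253 252 197 210 212 213 216 175 168 174 171 169]
294 [253 253 253 251 219 207 204 207 208 166 171 173 169 170]
296 [253 253 253 242 205 198 200 197 196 181 163 162 164 166]
298 [253 253 253 208 188 189 186 189 184 163 156 154 156 158]
300 [254 253 233 187 179 175 176 170 155 141 143 147 146 144]
302 [250 205 167 165 162 164 158 149 136 136 137 136 131 135]
0.054 front bot 280.22 front top 273.66 back top 254.17
0.056 front bot 279.41 front top 272.82 back top 253.34
0.058 front bot 278.6 front top 271.99 back top 252.51
0.06 front bot 277.78 front top 271.15 back top 251.67
0.062 front bot 276.96 front top 270.31 back top 250.84
0.064 front bot 276.14 front top 269.47 back top 250.0
[204 203 201 199 200 196 194 123 146 188 191 188 124 113 179 188 187 119
 142 184 187 190 115 175 184 186 187 182 181 182]
```

```bash
python3 -c "
from station import arm
print(arm.finish_job())"
```

```text
the job is handed in; nothing more can be done
None
```

The ring stopped at line 3, so I took it off the gauge and laid it in the three-dot recess. The job is handed in, at about 19 s on the robot's clock.

- **Sizing:** I centred the ring by the side forces and held it level at about 6 N for around 0.5 s, with side forces near zero.
    - Its underside stood at about 60 mm. The camera edges gave 58 to 61.5 mm and the arm position 59.5 mm.
    - Line 1 was still visible above the ring's top face, which also fits line 3.
- **Placing:** the side view shows the ring flat in the recess, with about 10 mm of wall visible as expected. The mat is empty, the other three rings, the bottle and the lens case look where they were in the top view, and the gripper is clear.

**A check that disagreed:** lowering into the recess, contact came about 3.6 mm higher than I had worked out, and the force reached about 19 N on the tray. The fingertips probably touched the tray's top. I backed off before opening the gripper, and the pictures afterwards show the ring seated.

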